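# Put the handlamp back on its charging cradle

### The job

The welder's handlamp is standing on the pipe pedestal. Lift it off by its handle and set it down in the charging cradle beside: tongue first under the hook, then press the lens end down firmly until the sprung catch clicks over it. Do not drop or ram the lamp, keep it roughly upright, and leave the other things on the bench where they are.

Things in the scene. Friction and masses are not known exactly. Their poses are not given: they have to be found in the camera images.
- lamp_grip (a point): Centre of the handlamp's handle: a rubber bar 22 mm thick (x), 98 long (y), 18 high (z), 35 mm of open space below it, on two flat arms at y = +-46 mm. It lies at (-8, 0, 134) mm from lamp_foot. Lamp axes: x to the lens (front), y to the lamp's left, z up. The lamp weighs about 0.75 kg (varies by a quarter) and balances within 10 mm of the line below the grip.
- lamp_foot (a point): Lamp's origin: middle of its underside. Black foot plate 92 mm long (x), 80 wide, 8 thick; a tongue 60 wide and 8 thick continues it rearward to x = -56 mm, a nib 40 wide and 8 thick forward to x = +54, undersides flush. On it a grey housing, x -38 to +42, 84 wide, top 90 mm up, round lens in its front face; tongue and nib stand out as ledges.
- lamp_tongue (a point): Middle of the lower rear edge of the lamp's tongue, (-56, 0, 0) mm from lamp_foot; lamp axes. It goes in the shoe's rear hook. In mm from M: back wall at x = -57.5; steel lip over it, 76 wide, forward to x = -49, underside 12 up, top 17. The tongue enters only from the front, sliding rearward with the lens end raised (0.25 to 0.28 rad clears lip and catch); against the wall the lens end then swings down.
- lamp_brow (a point): Point on the flat top of the lamp's housing near the lens, (33, 0, 90) mm from lamp_foot; lamp axes. Pressing here pushes the lens end down. The handle bar's front face is 30 mm behind this point and its top 53 mm higher.
- stand_tray (a point): Middle of the tray floor of the fixed pedestal (flange, pipe stub and steel tray, 134 x 104 mm), 70 mm above the bench. The lamp stands here at the start, its axes along the pedestal's within 0.03 rad and 2 mm. The tray has an upturned edge 8 mm high all round, about 8 mm from the foot's ends and sides.
- cradle_mid (a point): Charging cradle: a slotted plate fixed to the bench, 200 x 124 mm, and on its slots a black and grey shoe. x to the catch end, z up. This point of the PLATE is level with the shoe's seat, 22 mm above the bench. M, the seat's middle (shoe_seat), lies on this x axis but up to 14 mm either way: where is not given, find it by touch (the shoe stays put below 50 N) or sight. Home: lamp_foot at M, axes alike.
- catch (a joint): Outward (+x) travel of the shoe's spring catch in m, 0 at rest, at most 0.010. In mm from M: tip at x = 48.5, flat underside 9.2 up; above, a 62 degree slope out to x = 53.7, 22 up; its block and tab, x 58 to 87, 24 up; front stop face x = 57, 7 up; side guides y = +-43, x -36 to 36, flaring to 16 up. Spring 4.5 N, +0.6 N/mm. The nib forces it out, then it clicks over the nib: 8 to 18 N on lamp_brow, more than the lamp's weight gives.
Mind the look-alikes: they are no part of the job. What is shaped like the part that bears lamp_grip but orange or red is not meant. What is shaped like the part that bears stand_tray but green is not meant.

How it is judged:
By the outcome, as a careful person would: the job done as asked, in the order asked, and still so for the second after the job is handed in, with the robot touching nothing.
It also fails if it takes over 72 s, if anything falls off the work surface, if the arm or the gripper's body presses on something with over 40 N, if the wrist force passes 120 N, or if a joint passes its speed limit or range.

### The arm

A 7-joint arm with a two-finger parallel gripper is mounted at the origin on the work surface. World frame = base frame: x ahead of the robot, y to its left, z up, the work surface at z = 0. Lengths are in m, angles in rad, forces in N, time in s.
With the tool pointing down it reaches from about 0.35 to 0.9 m from the base axis. Payload 8.1 kg.
Tool frame: the origin (TCP) lies at the very end of the fingers, on their centre line; the grasp point (between the pads) lies 19 mm behind it; z points along the fingers, y is the line along which they close (so a half turn about z gives the same grasp; the last joint's range is limited). The gripper opens to 85 mm and grips with 20 to 120 N. Pads are 22 mm wide; open, the fingers measure 114 mm over their backs; the gripper's body (76 mm by 85 mm) begins 54 mm behind the grasp point. The pads swing forward as they close: fully open they stand 13 mm farther back than shut.
Start: joints at [-1.32, 0.434, 0.025, 1.573, -0.012, 1.134, -0.075], TCP at [0.217, 0.586, 0.231] pointing down, gripper open.
Joint ranges: [-2.62, 2.62], [-0.44, 2.09], [-1.27, 1.32], [0.08, 2.57], [-1.32, 4.46], [0.12, 2], [-2.74, 2.74]. Speed limits (rad/s): [2.22, 2.22, 3.01, 3.01, 3.14, 3.14, 3.14].

### API

Orientations are given as a unit quaternion [w, x, y, z].
In Python, from cell import bot, cams, close_job gives the robot as it stands.
- The arm moves only by the tool step_arm, never from a script. Its argument "deltas" is a list of rows, each an object with "hand": the finger opening in m, from 0 to 0.0854; "slide": the shift along the world's x, y, z in m, a list of three; "dr": the turn, a rotation vector about the world's x, y, z in rad, a list of three. A call has 1 to 12 rows; each row is the pose to reach, as a shift and turn from the pose commanded when the call began; what a row does not reach only later rows make up. A row lasts 1/8 s, in which the tool goes at most 62.5 mm and 10.7 degrees, less where a joint would pass 70% of its speed; a pose out of reach is approached as far as the arm can. A call with a gripper value outside its range is refused whole. The fingers move at their own pace and stop on an object; "squeeze" is the grip in N (left out, the last holds). Time passes only in rows, so rows that repeat a pose let the fingers close. It gives the time, the measured TCP pose, the force, the opening and the grip force at its end, in the units of the state.
- bot.sense(): the state, without advancing time (a new reading comes with each control period).
- cams.capture(name): name is "side" or "top" or "wrist"; returns a dict with "frame" (384x512x3 uint8, blue, green, red), "intrinsics" (3x3 intrinsics, pixels), "k1" (the pictures are not rectified: a ray, as slopes to the right and down, at radius r is drawn at 1 + k1 r^2 times it, then the intrinsics apply), "world_to_cam" (4x4, takes a point from world to camera coordinates); the wrist camera has in their place "tool_from_camera" (4x4, takes a point from camera to tool coordinates, whose origin is the TCP and whose axes are the flange's). Camera axes: x right, y down, z forward; pixel columns grow to the right and rows downward; lengths in m; the calibration is good to about 2 mm. A picture is of the moment at which its call begins: read the wrist's pose just before it. There is no depth.
- close_job(): hands the job in; it is judged then, once.
The state is a dict: "clock": time; "joints": joint angles; "qd": joint speeds; "joint_efforts": joint torques, N m; "position": TCP position; "tool_rot": TCP orientation; "force": force on the tool from outside, world axes, zero at the start; "wrist_torque": the same for the moment, N m; "finger_gap": finger opening in m; "gripper_force": force on a finger pad.
Only numpy, scipy, OpenCV 4.12 (cv2) and the standard library are available. Lean on these libraries where they do the work, as an engineer would, in place of code of your own. Each camera call takes 0.05 s, during which the arm holds its last target. There are 200 camera calls.

## Working session

There is one attempt and no reset: what is moved stays moved. The work goes in short steps, Python scripts to look and compute and a tool call to move; the robot and the scene stay as the last step left them, time stands still between calls to the robot, and variables do not carry over. Pictures are saved under pics/ and viewed, at most 10 in all, crops included, and the job is handed in when it is done.

Besides the shell and the picture viewer there is one more tool, called in YAML: its name, and indented under it one key for each argument. step_arm: Moves the arm, as the interface text tells. Its arguments: {"type":"object","properties":{"deltas":{"type":"array"},"squeeze":{"type":"number"}},"required":["deltas"]}

```bash
mkdir -p pics; ls; cat > h.py <<'E'
import numpy as np, cv2
from cell import bot, cams
from scipy.spatial.transform import Rotation as R
def rot(q): return R.from_quat([q[1],q[2],q[3],q[0]])
def grab(n,f=None):
    s=bot.sense(); c=cams.capture(n)
    if n=="wrist":
        T=np.eye(4); T[:3,:3]=rot(s["tool_rot"]).as_matrix(); T[:3,3]=s["position"]
        c["world_to_cam"]=np.linalg.inv(T@np.array(c["tool_from_camera"]))
    c["W"]=np.array(c["world_to_cam"]); c["K"]=np.array(c["intrinsics"],float)
    if f: cv2.imwrite("pics/"+f,c["frame"])
    return c
def dist(c):return np.array([c["k1"],0,0,0,0.])
def rays(c,px):
    u=cv2.undistortPoints(np.array(px,float).reshape(-1,1,2),c["K"],dist(c))[:,0]
    d=np.c_[u,np.ones(len(u))]@c["W"][:3,:3]
    return -c["W"][:3,:3].T@c["W"][:3,3], d
def onz(c,px,z):
    o,d=rays(c,px); return o+d*((z-o[2])/d[:,2])[:,None]
def proj(c,P):
    P=np.array(P,float).reshape(-1,3)
    return cv2.projectPoints(P,cv2.Rodrigues(c["W"][:3,:3])[0],c["W"][:3,3],c["K"],dist(c))[0][:,0]
E
python3 - <<'E'
from h import *
import pickle
a=grab("top","top1.png");b=grab("side","side1.png")
pickle.dump((a,b),open("v1.pkl","wb"))
for c in(a,b):print(c["K"][0],c["k1"],-c["W"][:3,:3].T@c["W"][:3,3])
cv2.imwrite("pics/both.png",cv2.resize(np.vstack([a["frame"],b["frame"]]),(400,600)))
s=bot.sense();print(s)
E
```

```text
pics
[355.83788061   0.         255.74674027] 0.010486443933477049 [ 0.34965965 -0.13394654  1.27166632]
[490.48638042   0.         258.82310309] -0.20275646401629202 [ 0.00547684 -0.79118833  1.15521479]
{'clock': 0.1, 'joints': array([-1.31959064,  0.43517025,  0.02496045,  1.57399062, -0.01157978,
        1.13402199, -0.07512256]), 'qd': array([ 9.95171775e-04, -2.25080910e-04, -8.98280570e-05, -1.69328036e-03,
        3.00757089e-04, -1.63860700e-03, -1.35475659e-03]), 'joint_efforts': array([ 2.94378726e-03, -6.71759534e+01,  1.02801450e+00, -3.16906428e+01,
        1.58094638e-02,  7.21506280e-03,  7.97296343e-05]), 'position': array([0.21643501, 0.58584425, 0.23059977]), 'tool_rot': array([-5.55400971e-05,  1.76016656e-01,  9.84386923e-01, -7.20683701e-04]), 'force': array([ 0.55370906, -0.99273103, -0.6777273 ]), 'wrist_torque': array([-0.04868745,  0.03217295,  0.02037686]), 'gripper_force': 0.0, 'finger_gap': 0.08507352228193527}
```

View pics/top1.png

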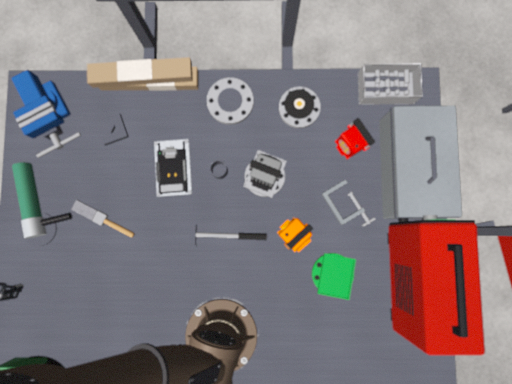

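View pics/side1.png

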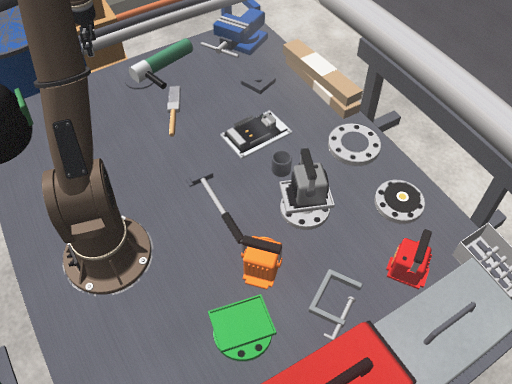

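The top view shows the grey lamp on the pedestal at about (266,170) and the cradle at about (172,167). The orange and red lamps and the green tray are decoys. Next I'll enlarge both.

```bash
python3 - <<'E'
from h import *
import pickle
a,b=pickle.load(open("v1.pkl","rb"))
t=cv2.resize(a["frame"][130:205,145:295],(800,400)[:2] if 0 else (600,300),interpolation=cv2.INTER_CUBIC)
s=cv2.resize(b["frame"][105:230,215:340],(400,400),interpolation=cv2.INTER_CUBIC)[100:]
u=cv2.resize(b["frame"][105:160,215:295],(400,275),interpolation=cv2.INTER_CUBIC)
o=np.zeros((600,800,3),np.uint8); o[:300,:600]=t; o[300:,:400]=s; o[300:575,400:]=u
cv2.imwrite("pics/crop1.png",o)
print(onz(a,[[172,167]],.02),onz(a,[[266,170]],.2))
E
```

```text
[[0.58622776 0.17655761 0.02      ]] [[ 0.54133403 -0.15533676  0.2       ]]
```

View pics/crop1.png

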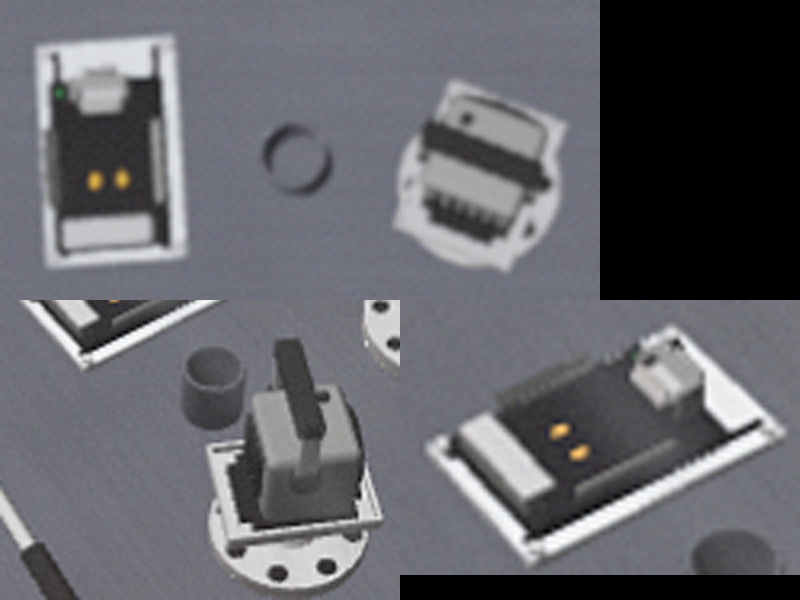

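The lens and catch ends both face +x. The lamp is yawed about -20° and the cradle about +3°. I'll get rough poses from the top view first, then use the wrist camera for a closer look.

```bash
python3 - <<'E'
from h import *
import pickle
a,b=pickle.load(open("v1.pkl","rb"))
def full(p): return np.array(p)/4.+[145,130]
h=onz(a,full([[425,135],[548,185]]),.21)
d=h[0]-h[1]; print(h,h.mean(0),np.linalg.norm(d),np.degrees(np.arctan2(-d[0],d[1])))
c=onz(a,full([[38,45],[172,37],[187,255],[47,267]]),.012)
print(c,c.mean(0))
for i in range(4): print(np.linalg.norm(c[i]-c[i-1]))
d=(c[0]+c[1]-c[2]-c[3]);print(np.degrees(np.arctan2(d[1],d[0])))
w=np.array(cams.capture("wrist")["tool_from_camera"]);print(w.round(3)); print(rot(bot.sense()["tool_rot"]).as_matrix().round(3))
E
```

```text
[[ 0.55894619 -0.11064098  0.21      ]
 [ 0.52020089 -0.20320959  0.21      ]] [ 0.53957354 -0.15692529  0.21      ] 0.1003501189942877 -22.71212101809109
[[0.68247999 0.24361735 0.012     ]
 [0.68916807 0.12237287 0.012     ]
 [0.4906821  0.10624959 0.012     ]
 [0.48054021 0.23102598 0.012     ]] [0.58571759 0.17581645 0.012     ]
0.20233194440373425
0.12142880219311869
0.19913974812188254
0.1251878786261399
4.101676621205305
[[-0.    -0.952 -0.305  0.078]
 [ 1.    -0.    -0.    -0.   ]
 [ 0.    -0.305  0.952 -0.143]
 [ 0.     0.     0.     1.   ]]
[[-0.938  0.347 -0.   ]
 [ 0.347  0.938 -0.001]
 [-0.    -0.001 -1.   ]]
```

step_arm:
  deltas:
    - {"hand": 0.085, "slide": [0.02, -0.02, 0], "dr": [0, 0, -0.06]}
    - {"hand": 0.085, "slide": [0.055, -0.06, 0], "dr": [0, 0, -0.18]}
    - {"hand": 0.085, "slide": [0.095, -0.1, 0], "dr": [0, 0, -0.31]}
    - {"hand": 0.085, "slide": [0.135, -0.14, 0], "dr": [0, 0, -0.44]}
    - {"hand": 0.085, "slide": [0.175, -0.18, 0], "dr": [0, 0, -0.57]}
    - {"hand": 0.085, "slide": [0.215, -0.22, 0], "dr": [0, 0, -0.7]}
    - {"hand": 0.085, "slide": [0.255, -0.265, 0], "dr": [0, 0, -0.83]}
    - {"hand": 0.085, "slide": [0.295, -0.31, 0], "dr": [0, 0, -0.96]}
    - {"hand": 0.085, "slide": [0.335, -0.355, 0], "dr": [0, 0, -1.08]}
    - {"hand": 0.085, "slide": [0.36, -0.38, 0], "dr": [0, 0, -1.13]}
    - {"hand": 0.085, "slide": [0.365, -0.385, 0], "dr": [0, 0, -1.145]}
    - {"hand": 0.085, "slide": [0.365, -0.385, 0], "dr": [0, 0, -1.145]}

```text
clock: 1.65
position: [0.5813, 0.2008, 0.2311]
tool_rot: [-0.0, 0.682, 0.732, -0.0]
force: [0.3, 0.6, 0.1]
finger_gap: 0.0847
gripper_force: 0.0
```

```bash
python3 - <<'E'
from h import *
import pickle
c=grab("wrist","w1.png"); pickle.dump(c,open("w1.pkl","wb"))
s=bot.sense();print(s["clock"],s["position"],s["joints"].round(2)); 
d=np.array([np.cos(np.radians(4.1)),np.sin(np.radians(4.1))])
print(proj(c,[[.586,.176,.022],[.65,.18,.03]]))
E
```

```text
1.7 [0.58080502 0.20189253 0.23113879] [-0.71  0.43  0.42  1.62 -0.19  1.13 -0.17]
[[260.69459418 184.47155443]
 [309.9485822  186.58435153]]
```

View pics/w1.png

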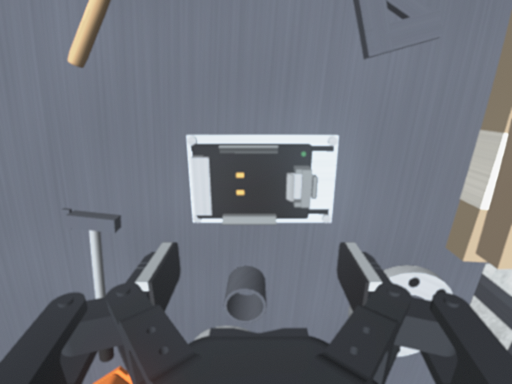

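The wrist view shows the plate corners near (187,135), (338,135), (331,222) and (192,222), the hook lip on the left at about x=200 and the catch on the right at about x=300. I'll move closer for an accurate measurement.

step_arm:
  deltas:
    - {"hand": 0.085, "slide": [0.0, 0.01, -0.03], "dr": [0, 0, 0]}
    - {"hand": 0.085, "slide": [0.0, 0.02, -0.06], "dr": [0, 0, 0]}
    - {"hand": 0.085, "slide": [0.0, 0.02, -0.085], "dr": [0, 0, 0]}
    - {"hand": 0.085, "slide": [0.0, 0.02, -0.09], "dr": [0, 0, 0]}
    - {"hand": 0.085, "slide": [0.0, 0.02, -0.09], "dr": [0, 0, 0]}
    - {"hand": 0.085, "slide": [0.0, 0.02, -0.09], "dr": [0, 0, 0]}

```text
clock: 2.45
position: [0.5821, 0.2217, 0.1426]
tool_rot: [0.0, 0.681, 0.732, 0.001]
force: [0.9, 0.0, 0.7]
finger_gap: 0.0851
gripper_force: 0.0
```

```bash
python3 - <<'E'
from h import *
import pickle
c=grab("wrist","w2.png"); pickle.dump(c,open("w2.pkl","wb"))
s=bot.sense();print(s["clock"],s["position"])
print(proj(c,[[.586,.176,.022]]))
f=c["frame"][40:300,90:430]
g=cv2.cvtColor(c["frame"],cv2.COLOR_BGR2GRAY)
m=(g>170).astype(np.uint8)
cs=cv2.findContours(m,cv2.RETR_EXTERNAL,cv2.CHAIN_APPROX_NONE)[0]
for k in cs:
    if cv2.contourArea(k)>2000: print(cv2.contourArea(k),cv2.minAreaRect(k),cv2.approxPolyDP(k,6,True)[:,0].tolist())
cv2.imwrite("pics/w2c.png",cv2.resize(f,(784,600),interpolation=cv2.INTER_CUBIC))
E
```

```text
2.5 [0.58217552 0.22161072 0.14257129]
[[258.73814237 227.32980088]]
7465.0 ((260.5, 220.0), (112.0, 195.0), 90.0) [[163, 166], [181, 270], [277, 275], [334, 270], [336, 261], [314, 268], [196, 267], [190, 197], [169, 195], [175, 174], [348, 177], [350, 185], [325, 185], [323, 215], [293, 217], [292, 246], [310, 246], [312, 238], [312, 257], [347, 242], [358, 259], [348, 243], [356, 164]]
```

View pics/w2c.png

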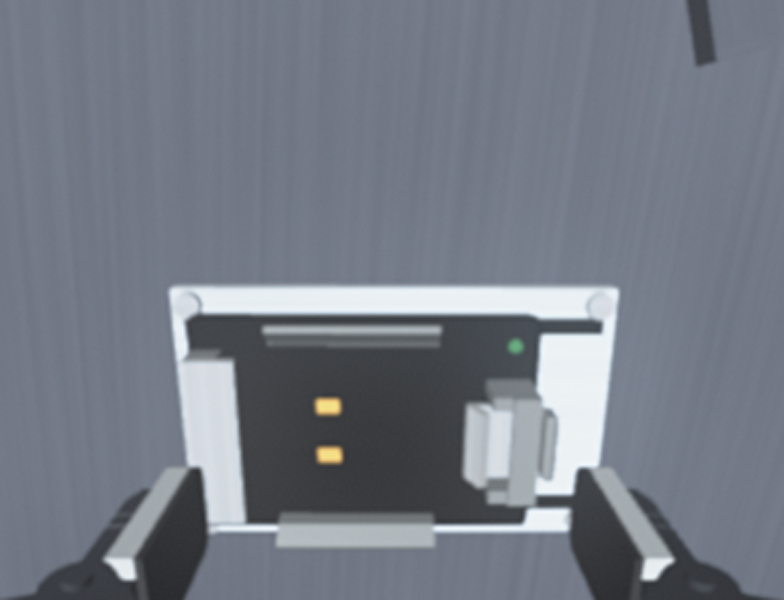

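```bash
cat > crad.py <<'E'
from h import *
import pickle
c=pickle.load(open("w2.pkl","rb"))
def F(p): return np.array(p,float)/[784/340,600/260]+[90,40]-0.3
gt=onz(c,F([[262,327],[441,327],[277,547],[434,547]]),.038)
lip=onz(c,F([[234,362],[245,522],[183,360]]),.039)
blk=onz(c,F([[488,396],[541,394],[535,504],[508,507],[511,398]]),.046)
pl=onz(c,F([[171,287],[617,289]]),.012)
w=pickle.load(open("w1.pkl","rb"))
pw=onz(w,[[187,135],[338,135],[331,222],[192,222]],.012)
def yaw(d): return np.degrees(np.arctan2(d[1],d[0]))
print("guides",gt.round(4).tolist(),gt.mean(0),yaw(gt[1]-gt[0]),yaw(gt[3]-gt[2]))
print("lip",lip.round(4).tolist(),yaw(lip[0]-lip[1])-90)
print("blk",blk.round(4).tolist())
print("plate",pl.round(4).tolist(),yaw(pl[1]-pl[0]))
print("w1",pw.round(4).tolist(),pw.mean(0), np.linalg.norm(pw[0]-pw[1]),np.linalg.norm(pw[1]-pw[2]))
E
python3 crad.py
```

```text
guides [[0.5305, 0.2265, 0.038], [0.6026, 0.2316, 0.038], [0.5383, 0.1229, 0.038], [0.6096, 0.1281, 0.038]] [0.57024794 0.17729031 0.038     ] 4.0695151257703746 4.127469478403214
lip [[0.5193, 0.2111, 0.039], [0.5239, 0.1357, 0.039], [0.4984, 0.2105, 0.039]] 3.4508139380203886
blk [[0.6236, 0.2063, 0.046], [0.645, 0.2087, 0.046], [0.6499, 0.1581, 0.046], [0.6385, 0.1558, 0.046], [0.6331, 0.2061, 0.046]]
plate [[0.4854, 0.2343, 0.012], [0.6813, 0.2475, 0.012]] 3.8322730286335838
w1 [[0.486, 0.2331, 0.012], [0.6816, 0.247, 0.012], [0.6909, 0.1244, 0.012], [0.4922, 0.1104, 0.012]] [0.58767259 0.17871625 0.012     ] 0.1961082753965214 0.12291965880738165
```

step_arm:
  deltas:
    - {"hand": 0.085, "slide": [0, -0.01, 0.03], "dr": [0, 0, -0.02]}
    - {"hand": 0.085, "slide": [0, -0.03, 0.075], "dr": [0, 0, -0.06]}
    - {"hand": 0.085, "slide": [-0.005, -0.06, 0.12], "dr": [0, 0, -0.1]}
    - {"hand": 0.085, "slide": [-0.01, -0.1, 0.16], "dr": [0, 0, -0.16]}
    - {"hand": 0.085, "slide": [-0.015, -0.15, 0.175], "dr": [0, 0, -0.23]}
    - {"hand": 0.085, "slide": [-0.02, -0.2, 0.178], "dr": [0, 0, -0.3]}
    - {"hand": 0.085, "slide": [-0.025, -0.25, 0.178], "dr": [0, 0, -0.37]}
    - {"hand": 0.085, "slide": [-0.025, -0.295, 0.178], "dr": [0, 0, -0.43]}
    - {"hand": 0.085, "slide": [-0.025, -0.325, 0.178], "dr": [0, 0, -0.46]}
    - {"hand": 0.085, "slide": [-0.025, -0.338, 0.178], "dr": [0, 0, -0.468]}
    - {"hand": 0.085, "slide": [-0.025, -0.338, 0.178], "dr": [0, 0, -0.468]}
    - {"hand": 0.085, "slide": [-0.025, -0.338, 0.178], "dr": [0, 0, -0.468]}

```text
clock: 4.0
position: [0.5569, -0.1149, 0.3193]
tool_rot: [-0.0, 0.832, 0.555, 0.0]
force: [0.6, 2.0, -0.1]
finger_gap: 0.0852
gripper_force: 0.0
```

```bash
python3 - <<'E'
from h import *
import pickle
c=grab("wrist","w3.png"); pickle.dump(c,open("w3.pkl","wb"))
s=bot.sense();print(s["clock"],s["position"],s["joints"].round(2),s["tool_rot"])
u=proj(c,[[.54,-.157,.21]])[0];print(u)
x0,y0=90,90
cv2.imwrite("pics/w3c.png",cv2.resize(c["frame"][y0:y0+260,x0:x0+340],(784,600),interpolation=cv2.INTER_CUBIC))
E
```

```text
4.05 [ 0.5568638  -0.11491869  0.31923   ] [-0.37  0.31  0.65  1.62 -0.19  1.28 -0.08] [-3.06056417e-04  8.31656187e-01  5.55290799e-01  1.47323867e-04]
[258.75923859 231.63241131]
```

View pics/w3c.png

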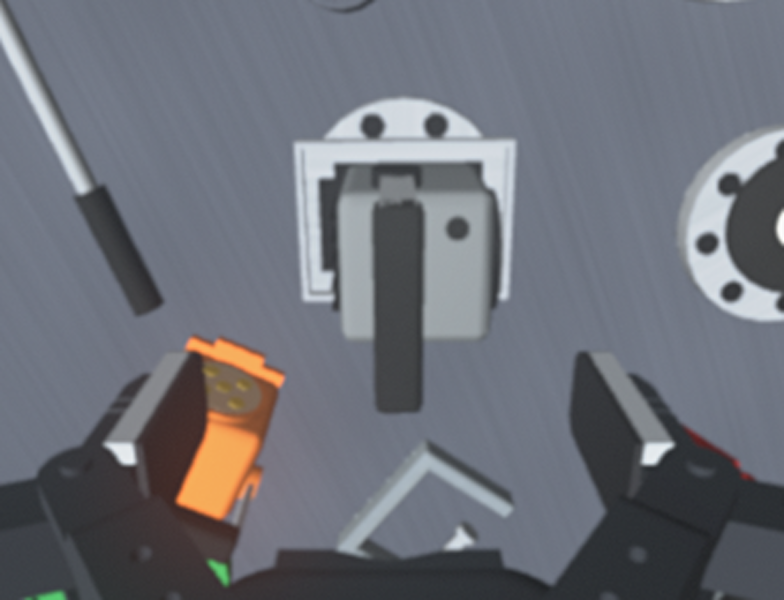

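The bar's top face is at crop corners (374,203), (423,203), (421,411) and (377,411). The tongue is on the left and the lens on the right, as expected.

```bash
python3 - <<'E'
from h import *
import pickle
c=pickle.load(open("w3.pkl","rb"))
def F(p): return np.array(p,float)/[784/340,600/260]+[90,90]-0.3
h=onz(c,F([[374,203],[423,203],[421,411],[377,411]]),.213)
t=onz(c,F([[294,143],[516,140],[509,300],[303,301]]),.078)
def yaw(d): return np.degrees(np.arctan2(d[1],d[0]))
print(h.round(4).tolist(),h.mean(0),np.linalg.norm(h[0]-h[3]),np.linalg.norm(h[0]-h[1]),yaw((h[0]+h[1])-(h[2]+h[3]))-90)
print(t.round(4).tolist(),t.mean(0),yaw(t[1]-t[0]),yaw(t[2]-t[3]))
# bar via mask
s=bot.sense();m=rot(s["tool_rot"]).as_matrix();print("tool y",yaw(m[:,1]),m.round(4).tolist())
y=np.radians(yaw(m[:,1])) 
E
```

```text
[[0.5559, -0.102, 0.213], [0.5742, -0.1096, 0.213], [0.5376, -0.1995, 0.213], [0.5192, -0.1919, 0.213]] [ 0.54673507 -0.15074887  0.213     ] 0.0971113781607619 0.019832071178599395 -22.156942781872516
[[0.5091, -0.0804, 0.078], [0.6342, -0.1303, 0.078], [0.5955, -0.2281, 0.078], [0.4703, -0.1768, 0.078]] [ 0.55227475 -0.15391356  0.078     ] -21.773123256101126 -22.285727147293976
tool y -22.53849657232597 [[0.3833, 0.9236, -0.0001], [0.9236, -0.3833, 0.0007], [0.0006, -0.0003, -1.0]]
```

step_arm:
  deltas:
    - {"hand": 0.085, "slide": [-0.006, -0.02, -0.01], "dr": [0, 0, 0.006]}
    - {"hand": 0.085, "slide": [-0.011, -0.036, -0.035], "dr": [0, 0, 0.006]}
    - {"hand": 0.085, "slide": [-0.011, -0.036, -0.065], "dr": [0, 0, 0.006]}
    - {"hand": 0.085, "slide": [-0.011, -0.036, -0.095], "dr": [0, 0, 0.006]}
    - {"hand": 0.085, "slide": [-0.011, -0.036, -0.12], "dr": [0, 0, 0.006]}
    - {"hand": 0.085, "slide": [-0.011, -0.036, -0.13], "dr": [0, 0, 0.006]}
    - {"hand": 0.085, "slide": [-0.011, -0.036, -0.133], "dr": [0, 0, 0.006]}
    - {"hand": 0.085, "slide": [-0.011, -0.036, -0.133], "dr": [0, 0, 0.006]}

```text
clock: 5.05
position: [0.5461, -0.1526, 0.187]
tool_rot: [0.0, 0.831, 0.557, 0.0]
force: [0.4, -0.2, 0.6]
finger_gap: 0.0848
gripper_force: 0.0
```

step_arm:
  deltas:
    - {"hand": 0.045, "slide": [0, 0, 0], "dr": [0, 0, 0]}
    - {"hand": 0.03, "slide": [0, 0, 0], "dr": [0, 0, 0]}
    - {"hand": 0.01, "slide": [0, 0, 0], "dr": [0, 0, 0]}
    - {"hand": 0.01, "slide": [0, 0, 0], "dr": [0, 0, 0]}
    - {"hand": 0.01, "slide": [0, 0, 0], "dr": [0, 0, 0]}
    - {"hand": 0.01, "slide": [0, 0, 0], "dr": [0, 0, 0]}
    - {"hand": 0.01, "slide": [0, 0, 0], "dr": [0, 0, 0]}
  squeeze: 70

```text
clock: 5.92
position: [0.5459, -0.1527, 0.1867]
tool_rot: [0.0, 0.831, 0.557, 0.0]
force: [-0.1, 0.8, 4.7]
finger_gap: 0.0207
gripper_force: 70.3
```

step_arm:
  deltas:
    - {"hand": 0.01, "slide": [0, 0, 0.003], "dr": [0, 0, 0]}
    - {"hand": 0.01, "slide": [0, 0, 0.01], "dr": [0, 0, 0]}
    - {"hand": 0.01, "slide": [0, 0, 0.022], "dr": [0, 0, 0]}
    - {"hand": 0.01, "slide": [0, 0, 0.038], "dr": [0, 0, 0]}
    - {"hand": 0.01, "slide": [0, 0, 0.055], "dr": [0, 0, 0]}
    - {"hand": 0.01, "slide": [0, 0, 0.07], "dr": [0, 0, 0]}
    - {"hand": 0.01, "slide": [0, 0, 0.08], "dr": [0, 0, 0]}
    - {"hand": 0.01, "slide": [0, 0, 0.085], "dr": [0, 0, 0]}
    - {"hand": 0.01, "slide": [0, 0, 0.085], "dr": [0, 0, 0]}

```text
clock: 7.05
position: [0.5456, -0.1527, 0.2714]
tool_rot: [0.0, 0.831, 0.557, 0.0]
force: [-0.0, 0.5, -6.7]
finger_gap: 0.0209
gripper_force: 68.9
```

step_arm:
  deltas:
    - {"hand": 0.01, "slide": [0, 0.01, 0], "dr": [0, 0, 0.015]}
    - {"hand": 0.01, "slide": [0, 0.03, 0], "dr": [0, 0, 0.045]}
    - {"hand": 0.01, "slide": [0, 0.06, 0], "dr": [0, 0, 0.085]}
    - {"hand": 0.01, "slide": [0, 0.095, 0], "dr": [0, 0, 0.135]}
    - {"hand": 0.01, "slide": [0, 0.13, 0], "dr": [0, 0, 0.185]}
    - {"hand": 0.01, "slide": [0, 0.165, 0], "dr": [0, 0, 0.235]}
    - {"hand": 0.01, "slide": [0, 0.2, 0], "dr": [0, 0, 0.285]}
    - {"hand": 0.01, "slide": [-0.002, 0.235, 0], "dr": [0, 0, 0.335]}
    - {"hand": 0.01, "slide": [-0.002, 0.27, 0], "dr": [0, 0, 0.385]}
    - {"hand": 0.01, "slide": [-0.002, 0.3, 0], "dr": [0, 0, 0.425]}
    - {"hand": 0.01, "slide": [-0.002, 0.318, 0], "dr": [0, 0, 0.45]}
    - {"hand": 0.01, "slide": [-0.002, 0.326, 0], "dr": [0, 0, 0.46]}

```text
clock: 8.55
position: [0.5434, 0.1743, 0.2711]
tool_rot: [0.0, 0.681, 0.732, -0.0]
force: [0.8, -0.3, -6.8]
finger_gap: 0.0207
gripper_force: 69.0
```

step_arm:
  deltas:
    - {"hand": 0.01, "slide": [0, 0, 0], "dr": [0.003, -0.04, 0]}
    - {"hand": 0.01, "slide": [0, 0, -0.003], "dr": [0.007, -0.1, 0]}
    - {"hand": 0.01, "slide": [0, 0, -0.01], "dr": [0.012, -0.17, 0]}
    - {"hand": 0.01, "slide": [0, 0, -0.025], "dr": [0.017, -0.23, 0]}
    - {"hand": 0.01, "slide": [0, 0, -0.045], "dr": [0.019, -0.265, 0]}
    - {"hand": 0.01, "slide": [0, 0, -0.06], "dr": [0.0193, -0.2693, 0]}
    - {"hand": 0.01, "slide": [0, 0, -0.07], "dr": [0.0193, -0.2693, 0]}
    - {"hand": 0.01, "slide": [0, 0, -0.072], "dr": [0.0193, -0.2693, 0]}
    - {"hand": 0.01, "slide": [0, 0, -0.072], "dr": [0.0193, -0.2693, 0]}

```text
clock: 9.68
position: [0.544, 0.173, 0.1997]
tool_rot: [0.092, 0.676, 0.724, 0.099]
force: [-0.4, -0.2, -7.4]
finger_gap: 0.0207
gripper_force: 69.1
```

```bash
python3 - <<'E'
from h import *
import pickle
c=grab("wrist","w4.png"); pickle.dump(c,open("w4.pkl","wb"))
a=grab("side"); t=grab("top")
s=bot.sense();print(s["clock"],s["position"],s["force"],s["finger_gap"])
m=rot(s["tool_rot"]).as_matrix(); print(m.round(3).tolist())
o=np.zeros((600,800,3),np.uint8)
o[:360,:480]=cv2.resize(c["frame"],(480,360))
o[:300,480:]=cv2.resize(a["frame"][60:210,180:340],(320,300),interpolation=cv2.INTER_CUBIC)
o[360:,:400]=cv2.resize(t["frame"][130:214,120:260],(400,240),interpolation=cv2.INTER_CUBIC)
cv2.imwrite("pics/c4.png",o)
E
```

```text
9.825 [0.54401756 0.1733219  0.19988602] [-0.89268242  0.08917625 -6.68305619] 0.020980559033807602
[[-0.07, 0.961, 0.267], [0.998, 0.067, 0.019], [0.001, 0.268, -0.964]]
```

View pics/c4.png

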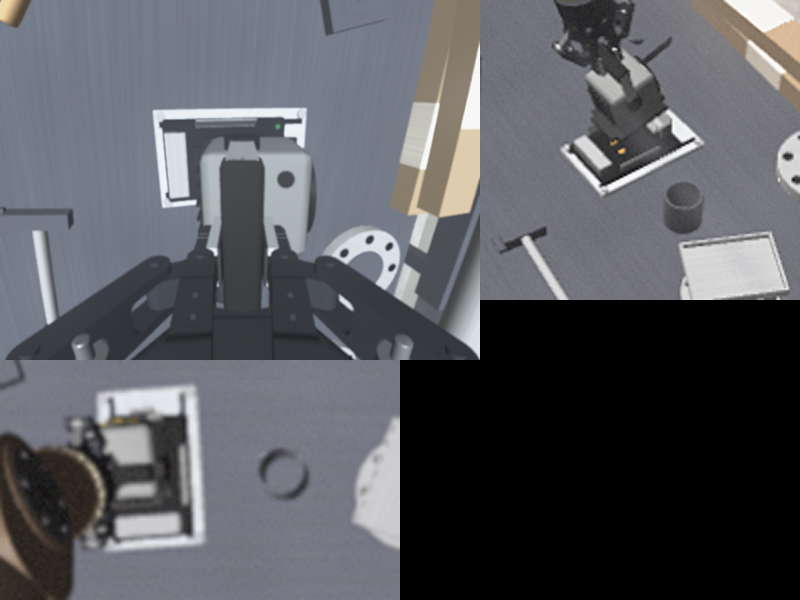

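The lamp hangs tilted, lens up, over the cradle at the right place. I'll lower it to just above the seat and then feel for contact.

step_arm:
  deltas:
    - {"hand": 0.01, "slide": [0, 0, -0.006], "dr": [0, 0, 0]}
    - {"hand": 0.01, "slide": [0, 0, -0.018], "dr": [0, 0, 0]}
    - {"hand": 0.01, "slide": [0, 0, -0.03], "dr": [0, 0, 0]}
    - {"hand": 0.01, "slide": [0, 0, -0.04], "dr": [0, 0, 0]}
    - {"hand": 0.01, "slide": [0, 0, -0.046], "dr": [0, 0, 0]}
    - {"hand": 0.01, "slide": [0, 0, -0.048], "dr": [0, 0, 0]}
    - {"hand": 0.01, "slide": [0, 0, -0.048], "dr": [0, 0, 0]}

```text
clock: 10.7
position: [0.5437, 0.1733, 0.1514]
tool_rot: [0.092, 0.676, 0.725, 0.099]
force: [0.4, 0.6, -6.9]
finger_gap: 0.0207
gripper_force: 69.1
```

step_arm:
  deltas:
    - {"hand": 0.01, "slide": [0, 0, -0.001], "dr": [0, 0, 0]}
    - {"hand": 0.01, "slide": [0, 0, -0.002], "dr": [0, 0, 0]}
    - {"hand": 0.01, "slide": [0, 0, -0.003], "dr": [0, 0, 0]}
    - {"hand": 0.01, "slide": [0, 0, -0.003], "dr": [0, 0, 0]}

```text
clock: 11.2
position: [0.5435, 0.1733, 0.1482]
tool_rot: [0.092, 0.676, 0.725, 0.099]
force: [-0.7, 0.3, -6.4]
finger_gap: 0.0204
gripper_force: 69.1
```

step_arm:
  deltas:
    - {"hand": 0.01, "slide": [0, 0, -0.0005], "dr": [0, 0, 0]}
    - {"hand": 0.01, "slide": [0, 0, -0.001], "dr": [0, 0, 0]}
    - {"hand": 0.01, "slide": [0, 0, -0.001], "dr": [0, 0, 0]}

```text
clock: 11.58
position: [0.5436, 0.1733, 0.1473]
tool_rot: [0.092, 0.676, 0.725, 0.099]
force: [0.4, -1.0, -7.6]
finger_gap: 0.0208
gripper_force: 69.1
```

step_arm:
  deltas:
    - {"hand": 0.01, "slide": [0, 0, -0.0005], "dr": [0, 0, 0]}
    - {"hand": 0.01, "slide": [0, 0, -0.001], "dr": [0, 0, 0]}
    - {"hand": 0.01, "slide": [0, 0, -0.001], "dr": [0, 0, 0]}

```text
clock: 11.95
position: [0.5441, 0.1735, 0.1469]
tool_rot: [0.092, 0.676, 0.725, 0.099]
force: [-1.1, -1.2, 1.6]
finger_gap: 0.0202
gripper_force: 70.5
```

Contact came at z≈0.147, as predicted. I'll ease up 0.8 mm and slide rearward under the lip.

step_arm:
  deltas:
    - {"hand": 0.01, "slide": [0, 0, 0.0008], "dr": [0, 0, 0]}
    - {"hand": 0.01, "slide": [-0.002, -0.0001, 0.0008], "dr": [0, 0, 0]}
    - {"hand": 0.01, "slide": [-0.004, -0.0003, 0.0008], "dr": [0, 0, 0]}
    - {"hand": 0.01, "slide": [-0.006, -0.0004, 0.0008], "dr": [0, 0, 0]}
    - {"hand": 0.01, "slide": [-0.008, -0.0006, 0.0008], "dr": [0, 0, 0]}
    - {"hand": 0.01, "slide": [-0.01, -0.0007, 0.0008], "dr": [0, 0, 0]}
    - {"hand": 0.01, "slide": [-0.01, -0.0007, 0.0008], "dr": [0, 0, 0]}

```text
clock: 12.82
position: [0.5334, 0.1726, 0.1471]
tool_rot: [0.092, 0.676, 0.725, 0.099]
force: [0.4, 0.2, -4.5]
finger_gap: 0.0207
gripper_force: 69.6
```

step_arm:
  deltas:
    - {"hand": 0.01, "slide": [-0.001, 0, 0], "dr": [0, 0, 0]}
    - {"hand": 0.01, "slide": [-0.002, -0.0001, 0], "dr": [0, 0, 0]}
    - {"hand": 0.01, "slide": [-0.002, -0.0001, 0], "dr": [0, 0, 0]}

```text
clock: 13.2
position: [0.5315, 0.1725, 0.1471]
tool_rot: [0.092, 0.676, 0.725, 0.099]
force: [1.1, -0.5, -3.9]
finger_gap: 0.0211
gripper_force: 69.5
```

step_arm:
  deltas:
    - {"hand": 0.01, "slide": [-0.0005, 0, 0], "dr": [0, 0, 0]}
    - {"hand": 0.01, "slide": [-0.001, -0.0001, 0], "dr": [0, 0, 0]}
    - {"hand": 0.01, "slide": [-0.001, -0.0001, 0], "dr": [0, 0, 0]}

```text
clock: 13.58
position: [0.5305, 0.1724, 0.1471]
tool_rot: [0.092, 0.676, 0.725, 0.099]
force: [1.2, 0.3, -3.9]
finger_gap: 0.0209
gripper_force: 69.5
```

step_arm:
  deltas:
    - {"hand": 0.01, "slide": [-0.0005, 0, 0], "dr": [0, 0, 0]}
    - {"hand": 0.01, "slide": [-0.001, -0.0001, 0], "dr": [0, 0, 0]}
    - {"hand": 0.01, "slide": [-0.001, -0.0001, 0], "dr": [0, 0, 0]}

```text
clock: 13.95
position: [0.5299, 0.1724, 0.1473]
tool_rot: [0.092, 0.676, 0.725, 0.099]
force: [3.8, -0.1, -5.7]
finger_gap: 0.0206
gripper_force: 69.2
```

The tongue is at the back wall: the force along x rose to 3.8 N after about 14 mm of travel. Now I'll swing the lens end down about the tongue.

step_arm:
  deltas:
    - {"hand": 0.01, "slide": [0.0015, 0.0001, -0.0002], "dr": [-0.0009, 0.0125, 0]}
    - {"hand": 0.01, "slide": [0.0029, 0.0002, -0.0005], "dr": [-0.0018, 0.025, 0]}
    - {"hand": 0.01, "slide": [0.0044, 0.0003, -0.0008], "dr": [-0.0027, 0.0374, 0]}
    - {"hand": 0.01, "slide": [0.0058, 0.0004, -0.001], "dr": [-0.0036, 0.05, 0]}
    - {"hand": 0.01, "slide": [0.0073, 0.0005, -0.0013], "dr": [-0.0045, 0.0623, 0]}
    - {"hand": 0.01, "slide": [0.0088, 0.0006, -0.0016], "dr": [-0.0054, 0.0748, 0]}
    - {"hand": 0.01, "slide": [0.0088, 0.0006, -0.0016], "dr": [-0.0054, 0.0748, 0]}

```text
clock: 14.82
position: [0.5388, 0.1729, 0.1457]
tool_rot: [0.066, 0.679, 0.728, 0.071]
force: [4.1, 0.6, -0.6]
finger_gap: 0.0206
gripper_force: 69.9
```

step_arm:
  deltas:
    - {"hand": 0.01, "slide": [0.0014, 0.0001, -0.0003], "dr": [-0.0009, 0.0125, 0]}
    - {"hand": 0.01, "slide": [0.0029, 0.0002, -0.0007], "dr": [-0.0018, 0.025, 0]}
    - {"hand": 0.01, "slide": [0.0029, 0.0002, -0.0007], "dr": [-0.0018, 0.025, 0]}

```text
clock: 15.2
position: [0.5416, 0.1732, 0.145]
tool_rot: [0.058, 0.68, 0.729, 0.062]
force: [3.3, 0.6, 1.1]
finger_gap: 0.0207
gripper_force: 70.3
```

```bash
python3 - <<'E'
from h import *
s=bot.sense();print(s["clock"],s["position"],s["force"],s["wrist_torque"],s["finger_gap"])
m=rot(s["tool_rot"]).as_matrix(); print(np.arcsin(m[2,1]),m[:,1])
E
```

```text
15.2 [0.54164502 0.17316202 0.14499862] [3.26187807 0.59079277 1.05764137] [ 0.06991397 -0.69633602 -0.01521476] 0.02072993307406962
0.16999117191255686 [0.98319223 0.06865356 0.16917365]
```

step_arm:
  deltas:
    - {"hand": 0.01, "slide": [0.0012, 0.0001, -0.0003], "dr": [-0.0007, 0.01, 0]}
    - {"hand": 0.01, "slide": [0.0023, 0.0002, -0.0006], "dr": [-0.0014, 0.02, 0]}
    - {"hand": 0.01, "slide": [0.0023, 0.0002, -0.0006], "dr": [-0.0014, 0.02, 0]}

```text
clock: 15.58
position: [0.5439, 0.1734, 0.1444]
tool_rot: [0.051, 0.68, 0.729, 0.055]
force: [1.5, 0.1, 6.1]
finger_gap: 0.0207
gripper_force: 70.9
```

```bash
python3 - <<'E'
from h import *
s=bot.sense();print(s["clock"],s["position"],s["force"],s["wrist_torque"],s["finger_gap"])
a=grab("side")
c=grab("wrist")
o=np.zeros((600,800,3),np.uint8)
o[:360,:480]=cv2.resize(c["frame"],(480,360))
o[:300,480:]=cv2.resize(a["frame"][80:180,205:312],(320,300),interpolation=cv2.INTER_CUBIC)
cv2.imwrite("pics/c5.png",o[:370])
E
```

```text
15.575 [0.54387801 0.17336944 0.14444426] [1.51251797 0.06865593 6.0797369 ] [ 0.06927475 -0.47358626 -0.03291685] 0.020729923647639346
```

View pics/c5.png

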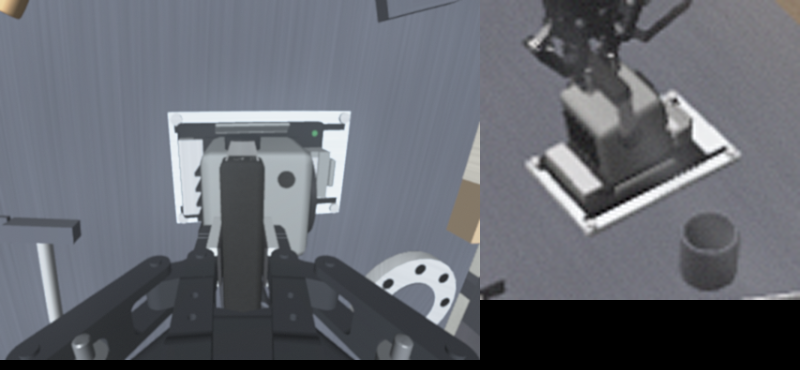

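The tongue is under the hook, and the nib is resting on the catch slope with the expected load. I'll release and retreat along the tool axis.

step_arm:
  deltas:
    - {"hand": 0.03, "slide": [0, 0, 0], "dr": [0, 0, 0]}
    - {"hand": 0.04, "slide": [0, 0, 0], "dr": [0, 0, 0]}
    - {"hand": 0.06, "slide": [0, 0, 0], "dr": [0, 0, 0]}
    - {"hand": 0.06, "slide": [0, 0, 0], "dr": [0, 0, 0]}
    - {"hand": 0.06, "slide": [-0.001, 0, 0.008], "dr": [0, 0, 0]}
    - {"hand": 0.06, "slide": [-0.004, 0, 0.025], "dr": [0, 0, 0]}
    - {"hand": 0.06, "slide": [-0.008, 0, 0.05], "dr": [0, 0, 0]}
    - {"hand": 0.06, "slide": [-0.012, 0, 0.08], "dr": [0, 0, 0]}
    - {"hand": 0.06, "slide": [-0.014, 0, 0.095], "dr": [0, 0, 0]}
    - {"hand": 0.06, "slide": [-0.014, 0, 0.095], "dr": [0, 0, 0]}

```text
clock: 16.92
position: [0.53, 0.1737, 0.2406]
tool_rot: [0.051, 0.68, 0.729, 0.056]
force: [0.6, -1.1, -0.7]
finger_gap: 0.0602
gripper_force: 0.0
```

step_arm:
  deltas:
    - {"hand": 0.04, "slide": [0.01, 0, 0.01], "dr": [-0.003, 0.04, 0]}
    - {"hand": 0.02, "slide": [0.02, 0, 0.01], "dr": [-0.007, 0.1, 0]}
    - {"hand": 0.0, "slide": [0.03, 0, 0.01], "dr": [-0.0108, 0.1496, 0]}
    - {"hand": 0.0, "slide": [0.03, 0, 0.01], "dr": [-0.0108, 0.1496, 0]}
    - {"hand": 0.0, "slide": [0.03, 0, 0.01], "dr": [-0.0108, 0.1496, 0]}

```text
clock: 17.55
position: [0.5589, 0.173, 0.2482]
tool_rot: [-0.0, 0.682, 0.731, -0.001]
force: [1.6, -0.6, -0.2]
finger_gap: 0.0002
gripper_force: 0.0
```

```bash
python3 - <<'E'
from h import *
s=bot.sense();print(s["clock"],s["position"],s["force"],s["finger_gap"],s["joints"].round(2))
m=rot(s["tool_rot"]).as_matrix(); print(m.round(3).tolist())
a=grab("side");c=grab("wrist");cv2.imwrite("pics/w6.png",c["frame"])
o=np.zeros((370,800,3),np.uint8)
o[:360,:480]=cv2.resize(c["frame"],(480,360))
o[:300,480:]=cv2.resize(a["frame"][80:180,205:312],(320,300),interpolation=cv2.INTER_CUBIC)
cv2.imwrite("pics/c6.png",o)
E
```

```text
17.55 [0.55886921 0.17304048 0.24819938] [ 1.60542314 -0.62322828 -0.23401684] 0.00024316439333085224 [-0.69  0.37  0.41  1.67 -0.16  1.14 -0.17]
[[-0.07, 0.998, -0.001], [0.998, 0.07, -0.001], [-0.001, -0.001, -1.0]]
```

View pics/c6.png

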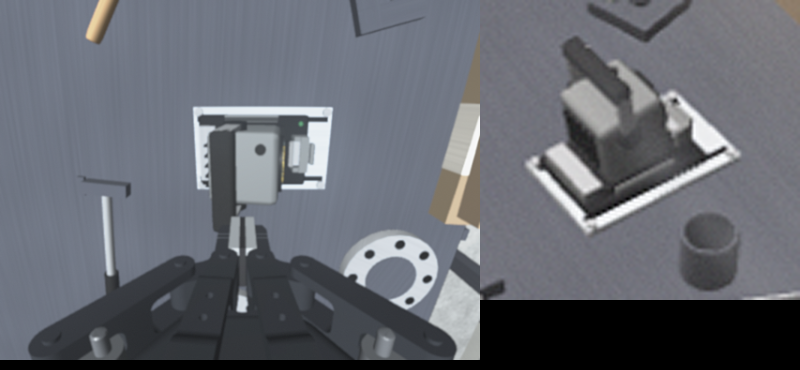

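The lamp rests tilted with the tongue under the hook and the nib on the catch. I'll turn the closed fingers a quarter turn and move over the brow.

step_arm:
  deltas:
    - {"hand": 0.0, "slide": [0.005, 0.001, 0], "dr": [0, 0, -0.08]}
    - {"hand": 0.0, "slide": [0.012, 0.002, 0], "dr": [0, 0, -0.24]}
    - {"hand": 0.0, "slide": [0.02, 0.003, 0], "dr": [0, 0, -0.4]}
    - {"hand": 0.0, "slide": [0.028, 0.005, 0], "dr": [0, 0, -0.56]}
    - {"hand": 0.0, "slide": [0.035, 0.006, 0], "dr": [0, 0, -0.72]}
    - {"hand": 0.0, "slide": [0.035, 0.006, 0], "dr": [0, 0, -0.88]}
    - {"hand": 0.0, "slide": [0.035, 0.006, 0], "dr": [0, 0, -1.04]}
    - {"hand": 0.0, "slide": [0.035, 0.006, 0], "dr": [0, 0, -1.2]}
    - {"hand": 0.0, "slide": [0.035, 0.006, 0], "dr": [0, 0, -1.36]}
    - {"hand": 0.0, "slide": [0.035, 0.006, 0], "dr": [0, 0, -1.5]}
    - {"hand": 0.0, "slide": [0.035, 0.006, 0], "dr": [0, 0, -1.57]}
    - {"hand": 0.0, "slide": [0.035, 0.006, 0], "dr": [0, 0, -1.57]}

```text
clock: 19.15
position: [0.594, 0.1796, 0.2493]
tool_rot: [-0.0, 0.999, 0.036, -0.0]
force: [0.4, -0.1, -0.2]
finger_gap: -0.0001
gripper_force: 0.0
```

step_arm:
  deltas:
    - {"hand": 0.0, "slide": [0, 0, -0.01], "dr": [0, 0, 0]}
    - {"hand": 0.0, "slide": [0, 0, -0.03], "dr": [0, 0, 0]}
    - {"hand": 0.0, "slide": [0, 0, -0.055], "dr": [0, 0, 0]}
    - {"hand": 0.0, "slide": [0, 0, -0.08], "dr": [0, 0, 0]}
    - {"hand": 0.0, "slide": [0, 0, -0.098], "dr": [0, 0, 0]}
    - {"hand": 0.0, "slide": [0, 0, -0.106], "dr": [0, 0, 0]}
    - {"hand": 0.0, "slide": [0, 0, -0.108], "dr": [0, 0, 0]}
    - {"hand": 0.0, "slide": [0, 0, -0.108], "dr": [0, 0, 0]}

```text
clock: 20.15
position: [0.595, 0.1793, 0.1418]
tool_rot: [-0.0, 0.999, 0.035, 0.0]
force: [-0.2, -0.0, 0.2]
finger_gap: -0.0
gripper_force: 0.0
```

step_arm:
  deltas:
    - {"hand": 0.0, "slide": [0, 0, -0.003], "dr": [0, 0, 0]}
    - {"hand": 0.0, "slide": [0, 0, -0.006], "dr": [0, 0, 0]}
    - {"hand": 0.0, "slide": [0, 0, -0.009], "dr": [0, 0, 0]}
    - {"hand": 0.0, "slide": [0, 0, -0.011], "dr": [0, 0, 0]}
    - {"hand": 0.0, "slide": [0, 0, -0.013], "dr": [0, 0, 0]}
    - {"hand": 0.0, "slide": [0, 0, -0.015], "dr": [0, 0, 0]}

```text
clock: 20.9
position: [0.5946, 0.1792, 0.1261]
tool_rot: [0.0, 0.999, 0.035, -0.0]
force: [0.1, -0.1, -0.4]
finger_gap: -0.0003
gripper_force: 0.0
```

step_arm:
  deltas:
    - {"hand": 0.0, "slide": [0.001, 0, -0.0015], "dr": [0, 0, 0]}
    - {"hand": 0.0, "slide": [0.002, 0, -0.003], "dr": [0, 0, 0]}
    - {"hand": 0.0, "slide": [0.002, 0, -0.004], "dr": [0, 0, 0]}

```text
clock: 21.28
position: [0.5976, 0.1794, 0.123]
tool_rot: [-0.0, 0.999, 0.035, 0.001]
force: [0.4, 0.8, 8.1]
finger_gap: 0.0001
gripper_force: 4.0
```

step_arm:
  deltas:
    - {"hand": 0.0, "slide": [0.001, 0, -0.0015], "dr": [0, 0, 0]}
    - {"hand": 0.0, "slide": [0.001, 0, -0.003], "dr": [0, 0, 0]}
    - {"hand": 0.0, "slide": [0.002, 0, -0.0045], "dr": [0, 0, 0]}

```text
clock: 21.65
position: [0.5984, 0.1793, 0.1174]
tool_rot: [0.0, 0.999, 0.035, -0.0]
force: [-0.2, 0.2, -0.3]
finger_gap: 0.0001
gripper_force: 0.0
```

step_arm:
  deltas:
    - {"hand": 0.0, "slide": [0.001, 0, -0.0015], "dr": [0, 0, 0]}
    - {"hand": 0.0, "slide": [0.001, 0, -0.003], "dr": [0, 0, 0]}
    - {"hand": 0.0, "slide": [0.001, 0, -0.0045], "dr": [0, 0, 0]}

```text
clock: 22.02
position: [0.5995, 0.1793, 0.113]
tool_rot: [0.0, 0.999, 0.035, -0.0]
force: [0.0, 0.5, -0.7]
finger_gap: -0.0003
gripper_force: 0.0
```

step_arm:
  deltas:
    - {"hand": 0.0, "slide": [0, 0, -0.001], "dr": [0, 0, 0]}
    - {"hand": 0.0, "slide": [0, 0, -0.002], "dr": [0, 0, 0]}
    - {"hand": 0.0, "slide": [0, 0, -0.003], "dr": [0, 0, 0]}
    - {"hand": 0.0, "slide": [0, 0, -0.003], "dr": [0, 0, 0]}

```text
clock: 22.52
position: [0.6002, 0.179, 0.1121]
tool_rot: [-0.001, 0.999, 0.035, 0.001]
force: [-5.8, -1.7, 17.5]
finger_gap: -0.0003
gripper_force: 8.9
```

The lamp is firmly seated at z=0.112, its exact home height. I'll retreat and check.

step_arm:
  deltas:
    - {"hand": 0.0, "slide": [0, 0, 0.003], "dr": [0, 0, 0]}
    - {"hand": 0.0, "slide": [0, 0, 0.015], "dr": [0, 0, 0]}
    - {"hand": 0.0, "slide": [0, 0, 0.04], "dr": [0, 0, 0]}
    - {"hand": 0.0, "slide": [0, 0, 0.08], "dr": [0, 0, 0]}
    - {"hand": 0.0, "slide": [-0.02, 0, 0.12], "dr": [0, 0, 0]}
    - {"hand": 0.0, "slide": [-0.06, 0, 0.15], "dr": [0, 0, 0]}
    - {"hand": 0.0, "slide": [-0.1, 0, 0.16], "dr": [0, 0, 0]}
    - {"hand": 0.0, "slide": [-0.1, 0, 0.16], "dr": [0, 0, 0]}
    - {"hand": 0.0, "slide": [-0.1, 0, 0.16], "dr": [0, 0, 0]}

```text
clock: 23.65
position: [0.5, 0.1796, 0.2707]
tool_rot: [-0.0, 0.999, 0.036, 0.0]
force: [0.2, 0.1, -0.9]
finger_gap: 0.0001
gripper_force: 0.0
```

```bash
python3 - <<'E'
from h import *
s=bot.sense();print(s["clock"],s["position"],s["force"])
a=grab("side");c=grab("wrist")
o=np.zeros((370,800,3),np.uint8)
o[:360,:480]=cv2.resize(c["frame"],(480,360))
o[:300,480:]=cv2.resize(a["frame"][80:180,205:312],(320,300),interpolation=cv2.INTER_CUBIC)
cv2.imwrite("pics/c7.png",o)
E
```

```text
23.65 [0.49995077 0.1795861  0.27067942] [ 0.22578911  0.1153161  -0.88997361]
```

View pics/c7.png

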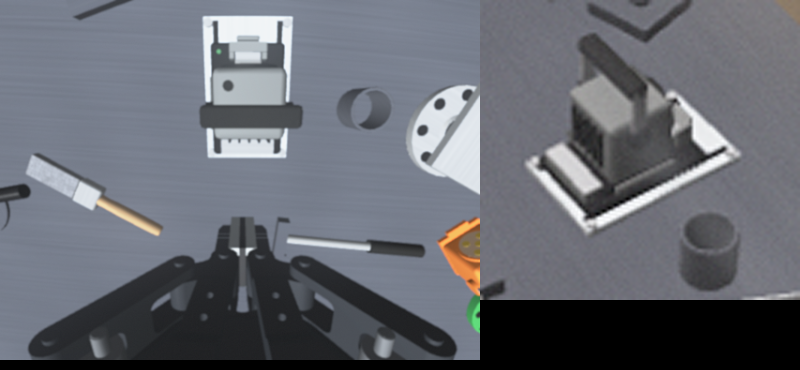

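The lamp sits level in the cradle, held between hook and catch, and the nearby things haven't moved. Handing in.

```bash
python3 -c "
from cell import close_job
print(close_job())"
```

```text
the job is handed in; nothing more can be done
None
```

The handlamp is in the charging cradle: tongue under the hook, lens end pressed down to home height until the catch gave way, robot clear of everything, and the job handed in at about 24 s (no verdict was returned).

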